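# Change over the parts trays

## Robot

A 6-joint arm with a two-finger parallel gripper is mounted at the origin on a cart in front of the work surface, level with it; the furniture and walls round the work are solid. World frame = base frame: x ahead of the robot, y to its left, z up, the work surface at z = 0. Lengths are in mm, angles in rad, forces in N, time in s.
With the tool pointing down it reaches from about 275 to 1000 mm from the base axis. Payload 8.4 kg.
Tool frame: the origin (TCP) lies between the finger pads; the fingertips stand r.finger_overhang ahead of it and the grasp point (between the pads) is the TCP (r.finger_overhang is the distance from the TCP to the fingertips, in mm); z points along the fingers, y is the line along which they close (so a half turn about z gives the same grasp; the last joint's range is limited). The gripper opens to 85 mm and grips with 20 to 120 N. Pads are 22 mm wide; open, the fingers measure 114 mm over their backs; the gripper's body (76 mm by 85 mm) begins 54 mm behind the grasp point. The pads swing forward as they close: fully open they stand 13 mm farther back than shut.
Start: joints at [-1.145, 0.353, 1.633, -0, 1.155, -0.002], TCP at [259.293, -568.679, 250.281] pointing down, gripper open.
Joint ranges: [-2.63, 2.63], [-0.92, 2.1], [0.06, 2.66], [-1.3, 4.44], [0, 2.69], [-3.02, 3.02]. Speed limits (rad/s): [2.22, 2.22, 2.79, 3.14, 3.14, 3.14].

## Interface

Orientations are given as [roll, pitch, yaw] about the fixed x, y, z axes, in that order (R = Rz(yaw) Ry(pitch) Rx(roll)).
In Python, from rig import r, cams, sign_off gives the robot as it stands.
- The arm moves only by the shell command python3 -m crank 'ROWS' [FORCE]. ROWS is JSON, a list of rows, each a list of 7 numbers: the shift along the tool's x, y, z in m, then the turn, a rotation vector about the tool's x, y, z in rad, then the closure, from 0 (fully open) to 1 (shut). In form: [[dx, dy, dz, ax, ay, az, gripper], ...]. A call has 1 to 5 rows; each row is the pose to reach, as a shift and turn from the pose commanded when the call began, along the tool's axes at that moment; what a row does not reach only later rows make up. A row lasts 1/10 s, in which the tool goes at most 50 mm and 8.59 degrees, less where a joint would pass 70% of its speed; a pose out of reach is approached as far as the arm can. A call with a gripper value outside its range is refused whole. The fingers move at their own pace and stop on an object; FORCE is the grip in N (left out, the last holds). Time passes only in rows, so rows that repeat a pose let the fingers close. It gives the time, the measured TCP pose, the force, the opening and the grip force at its end, in the units of the state.
- r.sense(): the state, without advancing time (a new reading comes with each control period).
- cams.grab_frame(name): name is "scene" or "top"; returns a dict with "image" (400x640x3 uint8, red, green, blue), "fx", "fy", "cx", "cy" (pixels), "D" ([k1, k2, p1, p2, k3] as OpenCV has them; the pictures are not rectified), "position" and "orientation" of the camera in the world. Camera axes: x right, y down, z forward; pixel columns grow to the right and rows downward; lengths in mm; the calibration is good to about 2 mm. A picture is of the moment at which its call begins. There is no depth.
- sign_off(): hands the job in; it is judged then, once.
The state is a dict: "clock": time; "qpos": joint angles; "qvel": joint speeds; "joint_efforts": joint torques, N m; "eef_pos": TCP position; "tcp_rot": TCP orientation; "contact_force": force on the tool from outside, world axes, zero at the start; "wrist_torque": the same for the moment, N m; "opening": opening from 0.0 (shut) to 1.0 (fully open); "grasp_force": force on a finger pad.
Only numpy, scipy, OpenCV 4.12 (cv2) and the standard library are available. Lean on these libraries where they do the work, as an engineer would, in place of code of your own. Each camera call takes 0.05 s, during which the arm holds its last target. There are 200 camera calls.

## Task

Only one of the two parts trays may stand out at a time: gently push the red-lipped tray, which was left out, fully home under its hood, and after that hook a fingertip behind the yellow lip and draw that tray all the way out to its stop. Only push and pull with the fingertips: pinch neither lip, pick nothing up, keep the tins in their trays and leave the other things on the bench where they are.

Things in the scene. Friction and masses are not known exactly. Their poses are not given: they have to be found in the camera images.
- red_unit: Fixed tray unit with the red lip: grey sheet-metal hood 140 long (x) x 108 wide (y) x 60 mm high, origin under its centre on the worktop. Its -x axis is the way the tray comes out; z up. Two thin rails reach 148 mm out from the origin along -x, 5 mm high. The red lip is the tray's upright front plate, 98 mm wide, 8 mm thick, 34 mm high, top 40 mm above the worktop.
- red_tray (a joint): How far the red-lipped tray is drawn out, m: 0 = fully home, 0.080 = out at its stop. It runs level along the unit's -x axis, stays where it is left, and takes 2 to 4 N to move; nothing springs back. To close it, push the lip's front or the partition behind the pocket.
- red_pocket (a point): Centre of the floor of the red-lipped tray's finger pocket, 10 mm above the worktop; moves with the tray; axes as the unit's; tray home: 97 mm from the unit's origin along -x. Pocket: open on top, clear of the hood, 42 mm long (x), 88 wide (y). Walls: at -x the lip, inner face 21 mm from here, 30 mm above this floor; at +x a partition 21 mm from here, 5 thick, 21 high like the sides.
- yellow_unit: Fixed tray unit with the yellow lip: grey sheet-metal hood 140 long (x) x 108 wide (y) x 60 mm high, origin under its centre on the worktop. Its -x axis is the way the tray comes out; z up. Two thin rails reach 148 mm out from the origin along -x, 5 mm high. The yellow lip is the tray's upright front plate, 98 mm wide, 8 mm thick, 34 mm high, top 40 mm above the worktop.
- yellow_tray (a joint): How far the yellow-lipped tray is drawn out, m: 0 = fully home, 0.080 = out at its stop. It runs level along the unit's -x axis, stays where it is left, and takes 2 to 4 N to move; nothing springs back. To close it, push the lip's front or the partition behind the pocket.
- yellow_pocket (a point): Centre of the floor of the yellow-lipped tray's finger pocket, 10 mm above the worktop; moves with the tray; axes as the unit's; tray home: 97 mm from the unit's origin along -x. Pocket: open on top, clear of the hood, 42 mm long (x), 88 wide (y). Walls: at -x the lip, inner face 21 mm from here, 30 mm above this floor; at +x a partition 21 mm from here, 5 thick, 21 high like the sides.
- red_tin_centre (a point): Centre of a loose white round tin with a red and blue pattern, 55 mm across, 12 mm high, lying in the red-lipped tray behind the partition.
- flux_tin_centre (a point): Centre of a loose small round tin, cream with a tan cover, 44 mm across, 22 mm high, lying in the yellow-lipped tray behind the partition, under the hood at the start.
- glue_bottle: Loose slim white glue bottle with red collar, 30 x 28 x 98 mm, standing behind the units; origin at its underside. A bystander.
- suction_cup: Loose red suction cup with a ring handle, 53 mm across, 46 mm high, to the right of the units; origin at its underside. A bystander.
- driver_yellow: Loose yellow screwdriver, 147 mm long, 16 mm thick, lying to the right; origin at its underside. A bystander.

How it is judged (in metres and radians):
On the way, in this order (a step that is already met when the one before it is completed fails the run):
1. the red-lipped tray is fully home (value of joint red_tray below 0.004 m), for 0.2 s.
2. the yellow-lipped tray is drawn out to its stop (value of joint red_tray below 0.004 m and value of joint yellow_tray above 0.073 m), for 0.2 s.
At the end, for the whole second after the job is handed in: The red-lipped tray is home to within 4 mm, the yellow-lipped tray is out to within 7 mm of its stop (joint above 0.073), both at rest, and each tin lies in its own tray (all of step 2 and x of red_tin_centre in the frame of red_pocket between 0.03 and 0.15 m and z of red_tin_centre in the frame of red_pocket below 0.02 m and x of flux_tin_centre in the frame of yellow_pocket between 0.03 and 0.15 m and z of flux_tin_centre in the frame of yellow_pocket below 0.02 m and velocity of joint red_tray between -0.005 and 0.005 m/s and velocity of joint yellow_tray between -0.005 and 0.005 m/s); the robot touches nothing.
It fails at once if both trays stand out (more than 20 mm) at the same time (value of joint each of red_tray, yellow_tray above 0.02 m).
It fails at once if a lip is pinched (the fingers press on both its faces at once) ((contact force between the fingers and red_tray_c0 above 2 N and contact force between the fingers and red_tray_c1 above 2 N) or (contact force between the fingers and yellow_tray_c0 above 2 N and contact force between the fingers and yellow_tray_c1 above 2 N)).
It fails at once if a tray or its unit is pushed or pulled with more than 40 N (contact force between the fingers and red_unit above 40 N or contact force between the fingers and yellow_unit above 40 N).
It fails at once if a tin is lifted out of its tray (z of red_tin_centre in the frame of red_pocket above 0.03 m or z of flux_tin_centre in the frame of yellow_pocket above 0.03 m).
It fails at once if the glue bottle, the suction cup or the yellow screwdriver is moved more than 20 mm (distance of any of glue_bottle, suction_cup, driver_yellow from where it was at the start of the episode above 0.02 m).
It also fails if it takes over 45 s, if anything falls off the work surface, if the arm or the gripper's body presses on something with over 40 N, if the wrist force passes 120 N, or if a joint passes its speed limit or range.

## Working session

There is one attempt and no reset: what is moved stays moved. The work goes in short steps, Python scripts to look and compute and a shell command to move; the robot and the scene stay as the last step left them, time stands still between calls to the robot, and variables do not carry over. Pictures are saved under pics/ and viewed, at most 10 in all, crops included, and the job is handed in when it is done.

```bash
mkdir -p pics
cat > h.py <<'E'
import numpy as np, cv2
from scipy.spatial.transform import Rotation as R
from rig import r, cams, sign_off
def ray(f,uv):
    K=np.array([[f['fx'],0,f['cx']],[0,f['fy'],f['cy']],[0,0,1.]])
    p=cv2.undistortPoints(np.array(uv,float).reshape(-1,1,2),K,np.array(f['D'],float)).reshape(-1,2)
    o=np.array(f['orientation'],float)
    M=o if o.shape==(3,3) else R.from_euler('xyz',o).as_matrix()
    return np.c_[p,np.ones(len(p))]@M.T
def plane(f,uv,z):
    d=ray(f,uv);c=np.array(f['position'],float)
    return c+d*((z-c[2])/d[:,2])[:,None]
E
python3 - <<'E'
from h import *
for n in('scene','top'):
    f=cams.grab_frame(n); cv2.imwrite(f'pics/{n}0.png',f['image'][:,:,::-1])
    print(n,f['position'],f['orientation'],f['fx'])
s=r.sense();print(s,r.finger_overhang)
E
```

```text
scene [-221.50846645  577.11777284 1079.69774861] [-2.38751978e+00 -1.89548101e-04 -2.17399397e+00] 500.9845291493614
top [425.91317411  65.18437194 889.0304774 ] [-2.95261019 -0.02261592 -1.58095257] 370.54065534482453
{'clock': 0.1, 'qpos': array([-1.14539104e+00,  3.53569019e-01,  1.63405372e+00,  2.52915683e-05,
        1.15519658e+00, -2.38172557e-03]), 'qvel': array([-0.00117048, -0.00201689, -0.00288168, -0.00074389,  0.00024228,
        0.00113238]), 'joint_efforts': array([ 9.41193975e-04, -6.06360626e+01, -3.42821324e+01, -5.75951822e-05,
        4.05794606e-03,  2.43952911e-05]), 'eef_pos': array([ 259.1390702 , -568.30775374,  249.64549063]), 'tcp_rot': array([-3.14036605e+00, -2.60475682e-05,  4.27776773e-01]), 'contact_force': array([-0.0049409 ,  1.00180373, -0.36759672]), 'wrist_torque': array([-0.04457933,  0.02672975,  0.00721274]), 'grasp_force': 0.0, 'opening': 1.0046490968494155} 19.0
```

View pics/top0.png

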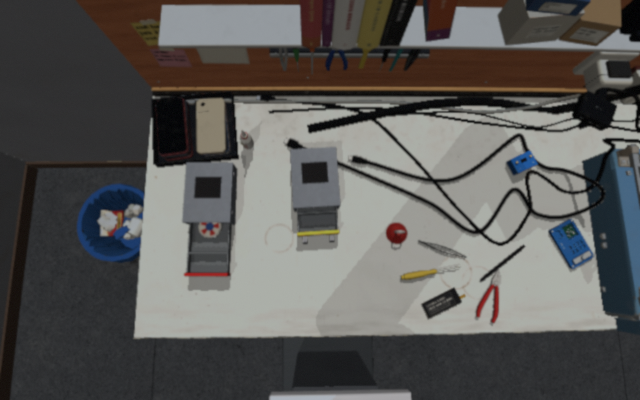

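View pics/scene0.png

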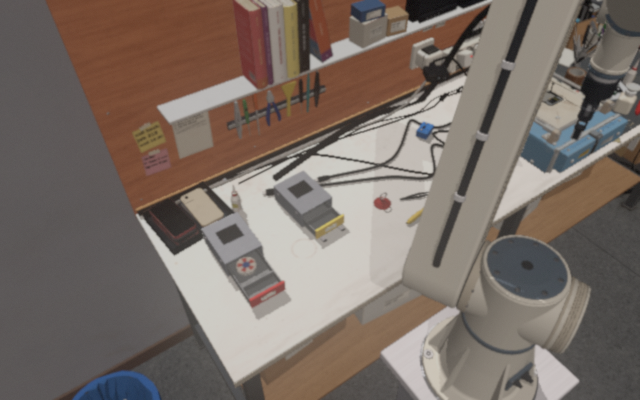

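The top view shows the red lip near (207,274) with its tray out, and the yellow lip near (318,233) with its tray home. The hoods are at about (210,192) and (316,177). The scene view agrees.

```bash
cat >> h.py <<'E'
def lips(f,roi=None):
    hsv=cv2.cvtColor(f['image'],cv2.COLOR_RGB2HSV);H,S,V=cv2.split(hsv)
    out={}
    for n,m,box in(('red',((H<8)|(H>172))&(S>150)&(V>90),(170,240,245,300)),('yellow',(H>22)&(H<35)&(S>130)&(V>90),(280,210,350,255))):
        mm=np.zeros_like(H)
        if n=='red': x0,y0,x1,y1=180,200,240,300
        else: x0,y0,x1,y1=275,205,355,330
        mm[y0:y1,x0:x1]=m[y0:y1,x0:x1]
        ys,xs=np.nonzero(mm)
        rc=cv2.minAreaRect(np.c_[xs,ys].astype(np.float32)); b=cv2.boxPoints(rc)
        out[n]=(len(xs),b,plane(f,b,40))
    return out
E
python3 - <<'E'
from h import *
np.set_printoptions(precision=1,suppress=True)
f=cams.grab_frame('top')
for n,(k,b,p) in lips(f).items(): print(n,k,b.tolist());print(p)
g=cv2.cvtColor(f['image'],cv2.COLOR_RGB2HSV)
print(g[180,190:200].tolist(),g[180,295:300].tolist(), g[180,260].tolist())
a=(g[:,:,2]<150).astype(np.uint8);H=g
for n,(x0,y0,x1,y1) in dict(red=(178,163,245,290),yellow=(280,145,350,250)).items():
    sub=f['image'][y0:y1,x0:x1]; big=cv2.resize(sub,None,fx=6,fy=6,interpolation=cv2.INTER_CUBIC)[:600]
    cv2.imwrite(f'pics/{n}1.png',big[:,:,::-1])
A=cv2.imread('pics/red1.png');B=cv2.imread('pics/yellow1.png');h=min(len(A),len(B));
cv2.imwrite('pics/both1.png',np.hstack([A[:h,:395],B[:h,:400]]))
E
```

```text
red 144 [[185.0, 223.0], [227.0, 223.0], [227.0, 275.0], [185.0, 275.0]]
[[531.5 351.2  40. ]
 [531.  254.9  40. ]
 [413.8 250.9  40. ]
 [414.5 344.8  40. ]]
yellow 134 [[297.8225402832031, 232.0714111328125], [337.9176940917969, 229.64138793945312], [338.1208190917969, 232.99270629882812], [298.0256652832031, 235.4227294921875]]
[[509.   92.4  40. ]
 [513.8   0.3  40. ]
 [506.1  -0.   40. ]
 [501.3  91.9  40. ]]
[[109, 18, 111], [107, 20, 112], [107, 21, 111], [109, 19, 108], [105, 21, 95], [108, 20, 65], [120, 7, 35], [30, 11, 24], [0, 0, 24], [165, 20, 25]] [[107, 20, 114], [107, 20, 114], [109, 18, 114], [107, 20, 116], [109, 18, 116]] [43, 10, 173]
```

View pics/both1.png

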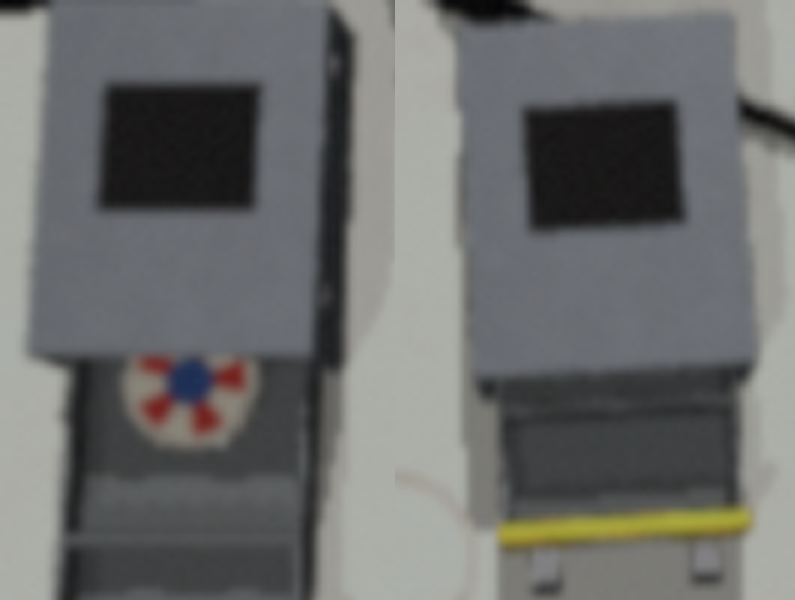

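The crops show the red hood's top corners at about (48,5), (332,5), (320,355) and (30,352) in crop pixels. The yellow hood's are at about (65,28), (340,15), (360,360) and (80,375).

```bash
sed -i 's/x0,y0,x1,y1=180,200,240,300/x0,y0,x1,y1=180,242,240,300/; ' h.py
python3 - <<'E'
from h import *
np.set_printoptions(precision=1,suppress=True)
f=cams.grab_frame('top')
for n,c,off in(('red',[(48,5),(332,5),(320,355),(30,352)],(178,163)),('yellow',[(65,28),(340,15),(360,360),(80,375)],(280,145))):
    k,b,p=lips(f)[n]
    e=p[np.argsort(p[:,1])];a1,a2=e[:2].mean(0),e[2:].mean(0)
    d=a2-a1;L=np.hypot(*d[:2]);print(n,'lip c',(a1+a2)/2,'L',L,'yaw',np.degrees(np.arctan2(-d[0],d[1])),'thick',np.linalg.norm(e[0]-e[1]))
    q=plane(f,np.array(c)/6+np.array(off)-.4,60);print(q,'sizes',np.linalg.norm(q-np.roll(q,1,0),axis=1))
    cc=q.mean(0);ax=(q[0]+q[1]-q[2]-q[3]);yaw=np.arctan2(ax[1],ax[0]);print('hood c',cc,'yaw',np.degrees(yaw),'lip dist',np.linalg.norm((cc-(a1+a2)/2)[:2]))
print(r.sense()['eef_pos'])
E
```

```text
red lip c [416.4 298.   40. ] L 93.96025700817121 yaw -0.38366980796418704 thick 4.403841776479292
[[667.4 351.   60. ]
 [666.8 241.7  60. ]
 [531.2 241.7  60. ]
 [533.  350.   60. ]] sizes [134.4 109.3 135.6 108.3]
hood c [599.6 296.1  60. ] yaw 0.21306648973292294 lip dist 183.27346105338475
yellow lip c [507.5  46.2  40. ] L 92.15266881173063 yaw 3.0132134626058478 thick 7.719736889711879
[[700.6 109.1  60. ]
 [705.6   1.8  60. ]
 [568.8  -3.1  60. ]
 [563.7 102.8  60. ]] sizes [137.  107.4 136.9 106.1]
hood c [634.6  52.6  60. ] yaw 2.339648823002075 lip dist 127.26697017250332
[ 259.2 -568.4  249.8]
```

```bash
python3 -m crank '[[0.032,-0.041,0,0,0,0.14,1],[0.064,-0.082,0,0,0,0.28,1],[0.096,-0.123,0,0,0,0.428,1],[0.128,-0.164,0,0,0,0.428,1],[0.158,-0.203,0,0,0,0.428,1]]'; python3 -m crank '[[0.005,-0.05,0,0,0,0,1],[0.01,-0.1,0,0,0,0,1],[0.015,-0.15,0,0,0,0,1],[0.02,-0.2,0,0,0,0,1],[0.025,-0.25,0,0,0,0,1]]'
```

```text
clock: 0.7
eef_pos: [317.2, -323.6, 250.2]
tcp_rot: [-3.142, -0.0, -0.001]
contact_force: [1.0, 0.2, -0.5]
opening: 0.142
grasp_force: 0.0
clock: 1.2
eef_pos: [341.8, -75.0, 250.5]
tcp_rot: [3.141, -0.001, -0.001]
contact_force: [1.0, 0.7, 0.8]
opening: 0.001
grasp_force: 0.0
```

```bash
python3 -m crank '[[0.005,-0.05,0,0,0,0,1],[0.01,-0.1,0,0,0,0,1],[0.015,-0.15,0,0,0,0,1],[0.02,-0.2,0,0,0,0,1],[0.025,-0.25,0,0,0,0,1]]'; python3 -m crank '[[0.003,-0.042,0,0,0,0,1],[0.005,-0.083,0,0,0,0,1],[0.008,-0.123,0,0,0,0,1],[0.008,-0.123,0.05,0,0,0,1],[0.008,-0.123,0.1,0,0,0,1]]';  python3 - <<'E'
from h import *
f=cams.grab_frame('top'); cv2.imwrite('pics/t2.png',cv2.resize(f['image'][150:330,150:370],None,fx=3.3,fy=3.3)[:,:,::-1]); print(r.sense()['eef_pos'])
E
```

```text
clock: 1.7
eef_pos: [366.7, 174.3, 250.6]
tcp_rot: [-3.141, -0.001, 0.0]
contact_force: [1.5, -0.2, -0.1]
opening: 0.001
grasp_force: 0.0
clock: 2.2
eef_pos: [375.9, 297.1, 150.1]
tcp_rot: [-3.139, -0.003, 0.002]
contact_force: [0.2, -1.0, -0.7]
opening: -0.002
grasp_force: 0.0
[371.56065627 293.15718507 142.1881921 ]
```

View pics/t2.png

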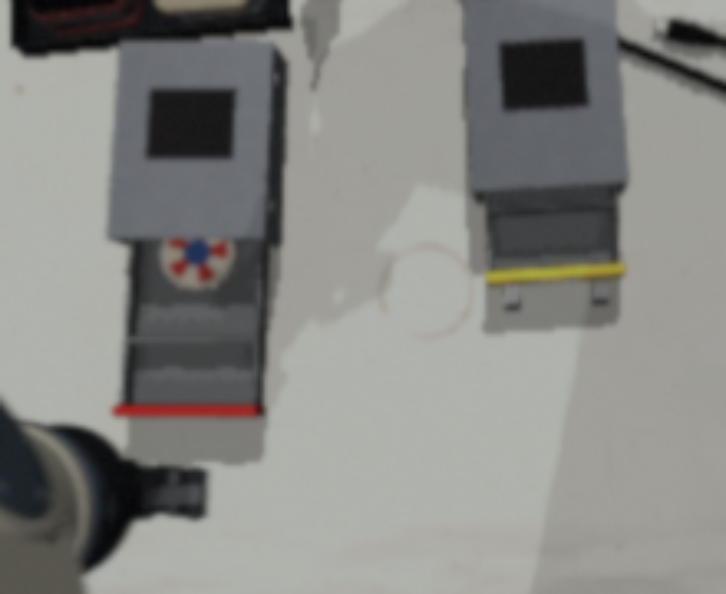

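The closed fingers hang in front of the red lip (lip about (190,410), fingers about (180,490) in the crop) and clear of it. I'll lower them now.

```bash
python3 -m crank '[[-0.003,0,0.04,0,0,0,1],[-0.003,0,0.08,0,0,0,1],[-0.003,0,0.11,0,0,0,1],[-0.003,0,0.11,0,0,0,1],[-0.003,0,0.11,0,0,0,1]]'; python3 -m crank '[[0.005,0,0,0,0,0,1],[0.01,0,0,0,0,0,1],[0.015,0,0,0,0,0,1],[0.02,0,0,0,0,0,1],[0.025,0,0,0,0,0,1]]'
```

```text
clock: 2.75
eef_pos: [372.3, 295.0, 41.1]
tcp_rot: [3.141, 0.001, -0.0]
contact_force: [-0.2, 0.7, 0.7]
opening: 0.001
grasp_force: 0.0
clock: 3.25
eef_pos: [397.8, 295.2, 40.7]
tcp_rot: [-3.141, -0.001, -0.0]
contact_force: [-0.4, 0.8, -0.6]
opening: 0.004
grasp_force: 0.0
```

```bash
python3 -m crank '[[0.004,0,0,0,0,0,1],[0.008,0,0,0,0,0,1],[0.012,0,0,0,0,0,1],[0.016,0,0,0,0,0,1],[0.02,0,0,0,0,0,1]]'; python3 -m crank '[[0.004,0,0,0,0,0,1],[0.008,0,0,0,0,0,1],[0.012,0,0,0,0,0,1],[0.016,0,0,0,0,0,1],[0.02,0,0,0,0,0,1]]'
```

```text
clock: 3.75
eef_pos: [417.0, 294.8, 40.2]
tcp_rot: [3.141, 0.001, -0.0]
contact_force: [-2.3, -1.4, 0.9]
opening: -0.002
grasp_force: 1.2
clock: 4.25
eef_pos: [437.2, 294.9, 40.2]
tcp_rot: [3.141, 0.0, -0.0]
contact_force: [-2.1, -1.8, -1.1]
opening: -0.001
grasp_force: 1.2
```

```bash
python3 -m crank '[[0.002,0,0,0,0,0,1],[0.004,0,0,0,0,0,1],[0.006,0,0,0,0,0,1],[0.008,0,0,0,0,0,1],[0.01,0,0,0,0,0,1]]'; python3 -m crank '[[0.001,0,0,0,0,0,1],[0.002,0,0,0,0,0,1],[0.003,0,0,0,0,0,1],[0.004,0,0,0,0,0,1],[0.005,0,0,0,0,0,1]]'
python3 - <<'E'
from h import *
f=cams.grab_frame('top');k,b,p=lips(f)['red'];print(k,p)
E
```

```text
clock: 4.75
eef_pos: [447.1, 295.0, 40.2]
tcp_rot: [3.141, 0.0, -0.0]
contact_force: [-2.8, -1.8, 0.1]
opening: 0.002
grasp_force: 1.1
clock: 5.25
eef_pos: [452.1, 295.0, 40.3]
tcp_rot: [-3.142, 0.0, -0.0]
contact_force: [-1.2, -1.0, -0.9]
opening: -0.0
grasp_force: 1.0
10 [[467.23033533 259.46573836  40.        ]
 [467.23033533 259.46573836  40.        ]
 [467.39815073 284.33250236  40.        ]
 [467.39815073 284.33250236  40.        ]]
```

```bash
python3 -m crank '[[0.001,0,0,0,0,0,1],[0.002,0,0,0,0,0,1],[0.003,0,0,0,0,0,1],[0.004,0,0,0,0,0,1],[0.004,0,0,0,0,0,1]]'; python3 -m crank '[[0.001,0,0,0,0,0,1],[0.002,0,0,0,0,0,1],[0.003,0,0,0,0,0,1],[0.003,0,0,0,0,0,1]]'
```

```text
clock: 5.8
eef_pos: [456.3, 295.1, 40.3]
tcp_rot: [-3.141, -0.0, -0.0]
contact_force: [-1.1, -0.6, 0.6]
opening: -0.0
grasp_force: 0.7
clock: 6.2
eef_pos: [459.3, 295.1, 40.3]
tcp_rot: [-3.141, -0.0, -0.0]
contact_force: [-1.6, -1.5, 0.3]
opening: 0.001
grasp_force: 0.6
```

```bash
python3 -m crank '[[0.001,0,0,0,0,0,1],[0.002,0,0,0,0,0,1],[0.002,0,0,0,0,0,1]]';python3 -m crank '[[0.001,0,0,0,0,0,1],[0.002,0,0,0,0,0,1],[0.002,0,0,0,0,0,1]]'
python3 - <<'E'
from h import *
f=cams.grab_frame('top'); cv2.imwrite('pics/t3.png',cv2.resize(f['image'][150:310,160:360],None,fx=3.7,fy=3.7)[:,:,::-1])
E
```

```text
clock: 6.5
eef_pos: [461.3, 295.1, 40.3]
tcp_rot: [-3.142, -0.0, -0.0]
contact_force: [-1.7, -1.2, -0.9]
opening: -0.005
grasp_force: 0.6
clock: 6.8
eef_pos: [463.3, 295.0, 40.3]
tcp_rot: [-3.142, -0.0, -0.0]
contact_force: [-1.7, -0.8, 0.2]
opening: 0.0
grasp_force: 0.7
```

View pics/t3.png

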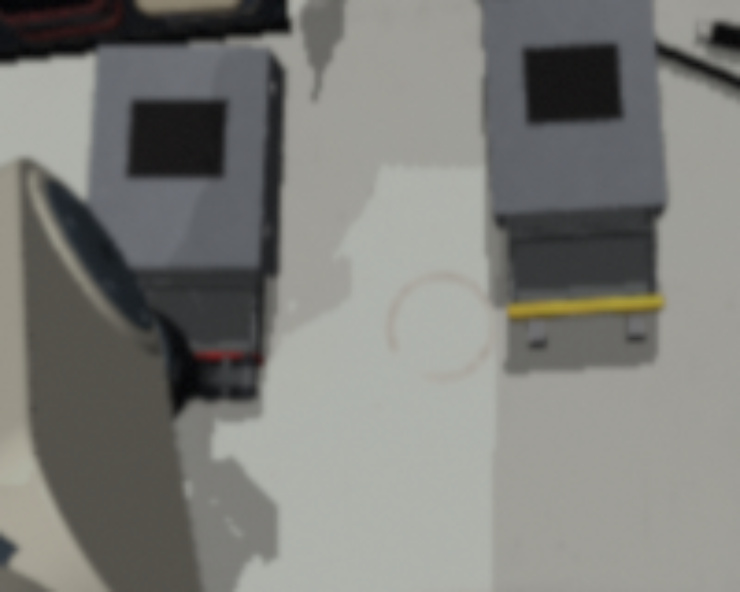

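The red lip (about (230,357)) stands almost as close to its hood as the yellow one does. I'll keep creeping until it meets the stop.

```bash
python3 -m crank '[[0.001,0,0,0,0,0,1],[0.001,0,0,0,0,0,1]]';python3 -m crank '[[0.001,0,0,0,0,0,1],[0.001,0,0,0,0,0,1]]'; python3 -m crank '[[0.001,0,0,0,0,0,1],[0.001,0,0,0,0,0,1]]'
```

```text
clock: 7.05
eef_pos: [464.2, 295.0, 40.3]
tcp_rot: [-3.142, -0.0, -0.0]
contact_force: [-2.4, -1.4, 0.4]
opening: 0.006
grasp_force: 0.7
clock: 7.25
eef_pos: [464.6, 295.0, 40.3]
tcp_rot: [3.141, 0.001, -0.0]
contact_force: [-4.9, 1.1, 3.2]
opening: 0.004
grasp_force: 2.3
clock: 7.45
eef_pos: [464.7, 294.9, 40.2]
tcp_rot: [3.141, 0.003, -0.001]
contact_force: [-8.8, 2.2, 5.5]
opening: -0.0
grasp_force: 4.5
```

```bash
python3 -m crank '[[0,0,0,0,0,0,1],[-0.015,0,0,0,0,0,1],[-0.03,0,0,0,0,0,1],[-0.03,0,-0.05,0,0,0,1],[-0.03,0,-0.1,0,0,0,1]]'; python3 -m crank '[[0.02,0.04,-0.01,0,0,0,1],[0.04,0.08,-0.01,0,0,0,1],[0.06,0.12,-0.01,0,0,-0.045,1],[0.08,0.16,-0.01,0,0,-0.045,1],[0.08,0.2,-0.01,0,0,-0.045,1]]'
python3 - <<'E'
from h import *
f=cams.grab_frame('top');h=lips(f)['yellow'];print(h[0],h[2]);print(r.sense()['eef_pos'])
cv2.imwrite('pics/t4.png',cv2.resize(f['image'][150:310,160:360],None,fx=3.7,fy=3.7)[:,:,::-1])
E
```

```text
clock: 7.95
eef_pos: [433.7, 294.3, 140.0]
tcp_rot: [3.139, 0.003, 0.001]
contact_force: [1.3, 1.6, 0.3]
opening: 0.003
grasp_force: 0.0
clock: 8.45
eef_pos: [517.8, 93.7, 150.7]
tcp_rot: [-3.141, -0.003, 0.045]
contact_force: [-0.3, 0.3, 0.1]
opening: -0.0
grasp_force: 0.0
93 [[508.27954181  87.9230176   40.        ]
 [513.50613598  18.75584463  40.        ]
 [506.08104005  18.25537402  40.        ]
 [500.88508425  87.31556661  40.        ]]
[515.81262508  89.15307726 150.14231713]
```

View pics/t4.png

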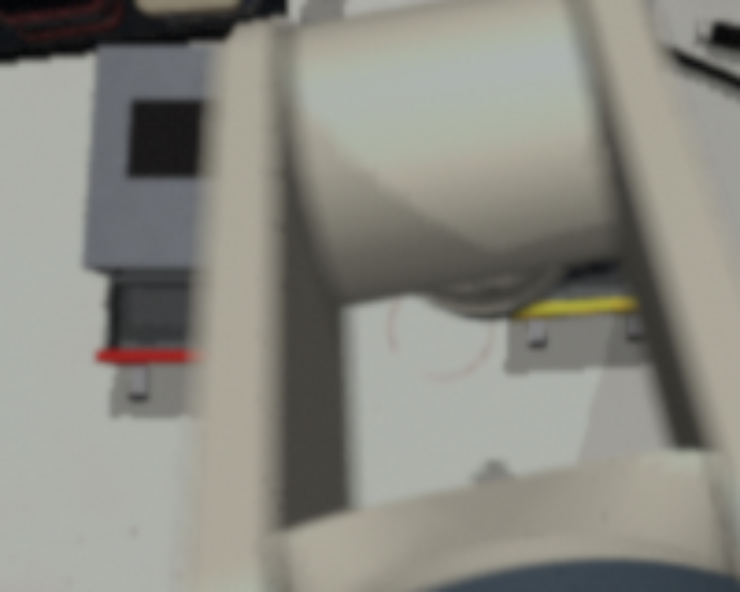

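The red tray is home: its lip is at (150,356), up against the hood. Next I go above the yellow pocket and lower in.

```bash
python3 -m crank '[[0.015,0.047,0,0,0,0,1],[0.015,0.047,0,0,0,0,1],[0.015,0.047,0.04,0,0,0,1],[0.015,0.047,0.075,0,0,0,1],[0.015,0.047,0.075,0,0,0,1]]'; python3 -m crank '[[0,0,0.006,0,0,0,1],[0,0,0.012,0,0,0,1],[0,0,0.018,0,0,0,1]]'; python3 -m crank '[[0,0,0.006,0,0,0,1],[0,0,0.012,0,0,0,1],[0,0,0.018,0,0,0,1],[0,0,0.018,0,0,0,1]]'
```

```text
clock: 9.0
eef_pos: [529.3, 49.1, 71.7]
tcp_rot: [3.141, 0.007, 0.045]
contact_force: [-0.7, 1.3, -0.1]
opening: -0.002
grasp_force: 0.0
clock: 9.3
eef_pos: [534.1, 49.1, 58.3]
tcp_rot: [-3.141, -0.003, 0.045]
contact_force: [-0.6, 0.5, -0.5]
opening: -0.002
grasp_force: 0.0
clock: 9.7
eef_pos: [532.6, 48.6, 38.5]
tcp_rot: [3.142, 0.001, 0.045]
contact_force: [0.8, 0.1, 0.7]
opening: 0.001
grasp_force: 0.0
```

```bash
python3 -m crank '[[-0.004,0,0,0,0,0,1],[-0.008,0,0,0,0,0,1],[-0.012,0,0,0,0,0,1],[-0.016,0,0,0,0,0,1],[-0.02,0,0,0,0,0,1]]'; python3 -m crank '[[-0.005,0,0,0,0,0,1],[-0.01,0,0,0,0,0,1],[-0.015,0,0,0,0,0,1],[-0.02,0,0,0,0,0,1],[-0.025,0,0,0,0,0,1]]'
```

```text
clock: 10.2
eef_pos: [513.3, 47.8, 39.5]
tcp_rot: [3.142, -0.001, 0.045]
contact_force: [1.9, -1.2, -0.7]
opening: 0.003
grasp_force: 1.2
clock: 10.7
eef_pos: [487.8, 46.7, 39.4]
tcp_rot: [-3.142, -0.0, 0.045]
contact_force: [2.6, -1.3, 0.6]
opening: -0.005
grasp_force: 1.2
```

```bash
python3 -m crank '[[-0.005,0,0,0,0,0,1],[-0.01,0,0,0,0,0,1],[-0.015,0,0,0,0,0,1],[-0.02,0,0,0,0,0,1],[-0.025,0,0,0,0,0,1]]'; python3 -m crank '[[-0.003,0,0,0,0,0,1],[-0.006,0,0,0,0,0,1],[-0.009,0,0,0,0,0,1],[-0.011,0,0,0,0,0,1],[-0.013,0,0,0,0,0,1]]'; python3 -m crank '[[-0.001,0,0,0,0,0,1],[-0.002,0,0,0,0,0,1],[-0.002,0,0,0,0,0,1]]'
```

```text
clock: 11.2
eef_pos: [462.8, 45.6, 39.3]
tcp_rot: [3.142, -0.0, 0.045]
contact_force: [2.0, -1.1, 0.3]
opening: 0.001
grasp_force: 1.2
clock: 11.7
eef_pos: [450.1, 45.0, 39.3]
tcp_rot: [3.142, 0.0, 0.045]
contact_force: [1.8, -2.5, 0.1]
opening: 0.003
grasp_force: 1.1
clock: 12.0
eef_pos: [448.6, 45.0, 39.3]
tcp_rot: [-3.142, -0.001, 0.045]
contact_force: [3.2, -1.4, -2.6]
opening: -0.001
grasp_force: 1.9
```

```bash
python3 -m crank '[[-0.001,0,0,0,0,0,1],[-0.001,0,0,0,0,0,1]]'; python3 -m crank '[[-0.001,0,0,0,0,0,1],[-0.001,0,0,0,0,0,1]]'
```

```text
clock: 12.2
eef_pos: [448.6, 45.0, 39.5]
tcp_rot: [-3.141, -0.003, 0.045]
contact_force: [7.2, -1.2, -4.0]
opening: 0.002
grasp_force: 3.3
clock: 12.4
eef_pos: [448.5, 45.0, 39.6]
tcp_rot: [-3.141, -0.004, 0.045]
contact_force: [8.8, -0.7, -6.8]
opening: -0.002
grasp_force: 4.6
```

It has met the stop. I'll ease off the lip, lift out, move away and check.

```bash
python3 -m crank '[[0.005,0,0,0,0,0,1],[0.012,0,0,0,0,0,1],[0.012,0,0,0,0,0,1],[0.012,0,-0.03,0,0,0,1],[0.012,0,-0.07,0,0,0,1]]'; python3 -m crank '[[0,0,-0.05,0,0,0,1],[0,0,-0.1,0,0,0,1],[-0.02,0.05,-0.12,0,0,0,1],[-0.04,0.1,-0.12,0,0,0,1],[-0.06,0.15,-0.12,0,0,0,1]]'; python3 -m crank '[[0,0.05,0,0,0,0,1],[-0.02,0.1,0,0,0,0,1],[-0.03,0.15,0,0,0,0,1],[-0.03,0.15,0,0,0,0,1],[-0.03,0.15,0,0,0,0,1]]'
python3 - <<'E'
from h import *
f=cams.grab_frame('top');h=lips(f)['yellow'];print(h[0],h[2].mean(0));print(r.sense()['contact_force'])
cv2.imwrite('pics/t5.png',cv2.resize(f['image'][120:310,150:430],None,fx=2.8,fy=2.8)[:,:,::-1])
E
```

```text
clock: 12.9
eef_pos: [456.0, 45.2, 108.4]
tcp_rot: [3.141, 0.006, 0.045]
contact_force: [1.1, 1.3, -0.1]
opening: 0.0
grasp_force: 0.0
clock: 13.4
eef_pos: [409.1, -94.2, 230.2]
tcp_rot: [3.141, -0.001, 0.047]
contact_force: [0.1, -0.9, -0.2]
opening: 0.001
grasp_force: 0.0
clock: 13.9
eef_pos: [385.6, -245.3, 228.8]
tcp_rot: [-3.141, 0.001, 0.041]
contact_force: [-0.2, -0.1, 0.3]
opening: -0.004
grasp_force: 0.0
115 [433.55884414  42.27743754  40.        ]
[ 0.66133175 -0.16895506 -0.08091309]
```

View pics/t5.png

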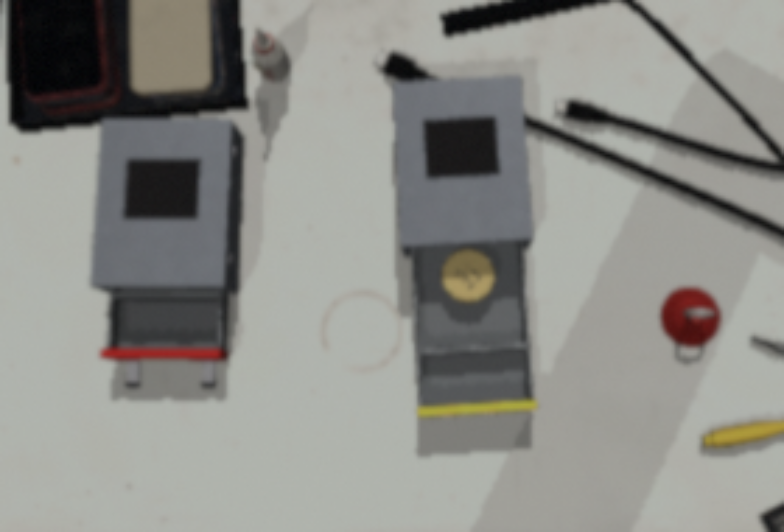

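The yellow lip (478,408) is fully out, with the tan tin in its tray. The red lip (163,353) is home and the bystanders haven't moved. The lip's measured x (433.6) matches the finger contact, and the hood estimate puts it about 79 mm from home. The force also rose to 9 N with no further motion, so it is at its stop.

```bash
python3 -c "
from rig import sign_off
print(sign_off())"
```

```text
the job is handed in; nothing more can be done
None
```

The job is handed in: I pushed the red tray fully home, then hooked the yellow tray out to its stop. The last image shows the flux tin in its tray and the bystanders in place; the red tin is hidden under its hood, so I couldn't check it. The hand-in returned no verdict.

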